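# Shim the rocking micrometer stand

### The job

The micrometer stand in the drawer rocks because one of its four feet is short. With the fingertips, push the steel wedge along the drawer floor, tip first, in under the short foot until the foot bears on it and the stand no longer rocks, without shoving the stand out of its place. Then press down with a fingertip on the round steel button above that foot to prove that the stand does not give, and leave everything lying free; grasp and lift nothing, and leave the other tools alone.

Things in the scene. Friction and masses are not known exactly. Their poses are not given: they have to be found in the camera images.
- drawer: Open wooden drawer lying fixed on the bench, inside 460 (x) by 720 (y) mm, walls 12 mm thick and 45 mm high over the bench, flat oak floor 10 mm above the bench. Origin at its centre on the bench top (10 mm below the floor).
- stand: Loose grey iron micrometer stand, 1.5 kg: plate 136 (x) by 110 (y) by 14 mm, underside 24 mm above the floor, on four ball-ended feet 16 mm thick at x = +-55, y = +-42 mm. Post and bright micrometer along x stand over its half y < -10 mm, up to 105 mm high. Origin at the plate's centre at floor level, z up. It should stay within 15 mm of where it began.
- short_foot: The short foot, part of the stand at stand x = +55, y = +42 mm, ball end of 8 mm radius. Origin under the foot at floor level; axes as the stand's. Its lowest point is 9 mm above this origin, so before it is shimmed 1 or 2 N down on this corner tips the stand by 9 mm.
- foot_bottom (a point): Lowest point of the short foot, 9 mm above the floor when the stand is level.
- boss: Round steel button on the plate's top above the short foot (stand x = +51, y = +38 mm), part of the stand, 26 mm diameter, 6 mm high. Origin at its underside. Some 5 N down on it is a fair test of the shimmed stand; it has no travel of its own.
- boss_top (a point): Centre of the button's top face, 44 mm above the drawer floor.
- shim: Loose steel wedge, 200 g, 90 mm long (x), 36 mm wide (y), +x from heel to tip. Tip end (x = +45) 3 mm thick; ramp rises 1 in 6 to 15 mm at x = -27; then a heel block 18 mm long, 22 mm high. Origin at the centre of its underside. It starts flat on the floor on the stand's +y side, tip roughly towards the short foot, pointing along the stand's -y within 0.1 rad.
- shim_heel (a point): Centre of the wedge's flat upright heel end face (the face to push), 11 mm above the floor. The wedge slides with about 1 to 2 N; once the foot bears on it the push rises steeply, and above some 5 to 9 N the whole stand begins to shift.
- shim_tip (a point): Middle of the wedge's tip edge, at floor level. The foot meets the ramp when this tip is some 32 to 36 mm past the short foot's centre.
- case: Bystander: hinged maple micrometer case, 90 by 150 by 30 mm, lid propped open to 105 mm. Origin at the centre of its underside.
- v_block: Bystander: squat grey iron V-block, 60 by 50 by 42 mm. Origin at the centre of its underside.
- edge_finder: Bystander: blued steel edge finder, a rod 10 mm thick and 86 mm long lying along its x. Origin at the centre of its underside.
- standard: Bystander: red setting standard, a spool 26 mm in diameter and 52 mm high standing upright. Origin at the centre of its underside.
There are look-alikes about, which are no part of the job. Of the things that look like the shim, the largest one is meant.

How it is judged:
By the outcome, as a careful person would: the job done as asked, in the order asked, and still so for the second after the job is handed in, with the robot touching nothing.
It also fails if it takes over 48 s, if anything falls off the work surface, if the arm or the gripper's body presses on something with over 40 N, if the wrist force passes 120 N, or if a joint passes its speed limit or range.

### The arm

A 6-joint arm with a two-finger parallel gripper is mounted at the origin on the work surface. World frame = base frame: x ahead of the robot, y to its left, z up, the work surface at z = 0. Lengths are in m, angles in rad, forces in N, time in s.
With the tool pointing down it reaches from about 0.375 to 0.975 m from the base axis. Payload 3.8 kg.
Tool frame: the origin (TCP) lies midway between the tips of the shut fingers; the grasp point (between the pads) lies 19 mm behind it; z points along the fingers, y is the line along which they close (so a half turn about z gives the same grasp; the last joint's range is limited). The gripper opens to 85 mm and grips with 20 to 120 N. Pads are 22 mm wide; open, the fingers measure 114 mm over their backs; the gripper's body (76 mm by 85 mm) begins 54 mm behind the grasp point. The pads swing forward as they close: fully open they stand 13 mm farther back than shut.
Start: joints at [-1.343, 0.264, 1.604, -0, 1.274, -0.037], TCP at [0.177, -0.651, 0.231] pointing down, gripper open.
Joint ranges: [-2.63, 2.63], [-0.94, 2.18], [0.31, 2.57], [-1.31, 4.45], [0, 2.66], [-2.55, 2.55]. Speed limits (rad/s): [2.57, 2.57, 3.14, 3.14, 3.14, 3.14].

### API

Orientations are given as a rotation vector (axis times angle).
In Python, from workcell import bot gives the robot as it stands.
- The arm moves only by the tool jog_arm, never from a script. Its argument "motion" is a list of rows, each a list of 5 numbers: the opening, from -1 (shut) to 1 (fully open), then the shift along the tool's x, y, z in mm, then the turn about the tool's z in degrees. In form: [[claw, x, y, z, twist], ...]. A call has 1 to 10 rows; each row shifts and turns the commanded pose from where the row before left it, along the tool's axes as they then stand; what a row does not reach is not made up. A row lasts 1/12 s, in which the tool goes at most 41.7 mm and 7.16 degrees, less where a joint would pass 70% of its speed; a pose out of reach is approached as far as the arm can. A call with a gripper value outside its range is refused whole. The fingers move at their own pace and stop on an object; "force" is the grip in N (left out, the last holds). Time passes only in rows, so rows that do not move let the fingers close. It gives the time, the measured TCP pose, the force, the opening and the grip force at its end, in the units of the state.
- bot.read_state(): the state, without advancing time (a new reading comes with each control period).
- bot.read_camera(name): name is "scene" or "side" or "wrist"; returns (picture, depth): 400x640x3 uint8, red, green, blue; 400x640 float32, m along the optical axis (not along the pixel's ray), 0 where there is no reading.
- bot.get_calibration(name): a dict with "vfov" (degrees; the focal length in pixels is half the picture's height over the tangent of half this angle, whatever the lens; pixels are square), "cx", "cy" (the principal point, pixels), "rvec" (rotation vector, rad) and "tvec" (3), from world to camera coordinates, as OpenCV has them; the wrist camera has in their place "tool_from_camera" (4x4, takes a point from camera to tool coordinates, whose origin is the TCP and whose axes are the flange's). Camera axes: x right, y down, z forward; pixel columns grow to the right and rows downward; lengths in m; the calibration is good to about 2 mm. The wrist camera is an equidistant fisheye: a pixel r from the principal point sees the ray r / f radians off the axis. A picture is of the moment at which its call begins: read the wrist's pose just before it. get_calibration takes no time and is no camera call.
- bot.finish_job(): hands the job in; it is judged then, once.
The state is a dict: "time": time; "q": joint angles; "joint_vel": joint speeds; "joint_torque": joint torques, N m; "tool_pos": TCP position; "tcp_rot": TCP orientation; "wrist_force": force on the tool from outside, world axes, zero at the start; "torque": the same for the moment, N m; "width": opening from 0.0 (shut) to 1.0 (fully open); "grip_force": force on a finger pad.
Only numpy, scipy, OpenCV 4.12 (cv2) and the standard library are available. Lean on these libraries where they do the work, as an engineer would, in place of code of your own. Each camera call takes 0.05 s, during which the arm holds its last target. There are 200 camera calls.

## Working session

There is one attempt and no reset: what is moved stays moved. The work goes in short steps, Python scripts to look and compute and a tool call to move; the robot and the scene stay as the last step left them, time stands still between calls to the robot, and variables do not carry over. Pictures are saved under pics/ and viewed, at most 10 in all, crops included, and the job is handed in when it is done.

Besides the shell and the picture viewer there is one more tool, called after ">>>" as name([rows], argument=value, ...), one row to a line, values as JSON. jog_arm: Moves the arm, as the interface text tells. Its arguments: {"type":"object","properties":{"motion":{"type":"array"},"force":{"type":"number"}},"required":["motion"]}

```bash
mkdir -p pics; cat > h.py <<'E'
import numpy as np,cv2
from workcell import bot
def cal(n):
    c=bot.get_calibration(n); c['f']=200/np.tan(np.radians(c['vfov'])/2); return c
def pts(n,d,st=None):
    """world point per pixel from depth"""
    c=cal(n); v,u=np.mgrid[0:400,0:640].astype(float); x=(u-c['cx'])/c['f']; y=(v-c['cy'])/c['f']
    if n=='wrist':
        r=np.hypot(x,y)+1e-9; s=np.tan(r)/r; P=np.dstack([x*s*d,y*s*d,d])
        T=np.array(c['tool_from_camera']); P=P@T[:3,:3].T+T[:3,3]
        R=cv2.Rodrigues(np.array(st['tcp_rot'],float))[0]; return P@R.T+np.array(st['tool_pos'])
    P=np.dstack([x*d,y*d,d]); R=cv2.Rodrigues(np.array(c['rvec'],float))[0]
    return (P-np.array(c['tvec']).ravel())@R
def shot(n,f):
    st=bot.read_state(); im,d=bot.read_camera(n); cv2.imwrite(f'pics/{f}.png',im[:,:,::-1]); P=pts(n,d,st); np.savez(f'pics/{f}.npz',im=im,d=d,P=P); return im,d,P
E
python3 - <<'E'
from h import *
print(bot.read_state())
for n in('scene','side','wrist'):
    im,d,P=shot(n,n+'0'); c=cal(n); print(n,c,(d>0).mean())
E
```

```text
{'time': 0.0, 'q': array([-1.34289849e+00,  2.64778331e-01,  1.60539428e+00,  2.59177405e-05,
        1.27370003e+00, -3.68899271e-02]), 'joint_vel': array([0.00096673, 0.00174471, 0.00089181, 0.00089615, 0.00010463,
       0.00064555]), 'joint_torque': array([ 7.08844891e-04, -5.15109730e+01, -3.67318118e+01,  2.94877891e-04,
        1.30044058e-02,  1.37727031e-05]), 'tool_pos': array([ 0.17649592, -0.65074846,  0.22993411]), 'tcp_rot': array([-3.11184919e+00, -4.14401864e-01,  3.02562440e-04]), 'wrist_force': array([-0.04182045,  0.03279551, -0.22386632]), 'torque': array([ 0.03074545, -0.0222061 , -0.04645987]), 'grip_force': 0.0, 'width': 1.0001174810463473}
scene {'vfov': 57.3802813780829, 'cx': 321.921810851389, 'cy': 200.15461707265624, 'rvec': array([ 1.92048521,  1.71887767, -0.58788234]), 'tvec': array([-0.12581209, -0.33568516,  1.22299245]), 'f': np.float64(365.4567545568006)} 0.99588671875
side {'vfov': 55.47786183824571, 'cx': 318.6759779690297, 'cy': 194.16999437990103, 'rvec': array([ 0.41915754, -2.57860907,  1.46157434]), 'tvec': array([0.51248079, 0.10008363, 1.08355639]), 'f': np.float64(380.3157630881771)} 0.99597265625
wrist {'vfov': 65.70646984690485, 'cx': 322.73074841548214, 'cy': 196.17103387245672, 'tool_from_camera': array([[-1.20475959e-03, -9.54432235e-01, -2.98425295e-01,
         7.50016160e-02],
       [ 9.99999261e-01, -1.19825622e-03, -2.04755899e-04,
        -2.61932977e-04],
       [-1.62164335e-04, -2.98425321e-01,  9.54432974e-01,
        -1.42719917e-01],
       [ 0.00000000e+00,  0.00000000e+00,  0.00000000e+00,
         1.00000000e+00]]), 'f': np.float64(309.70691628693146)} 0.9948203125
```

View pics/scene0.png

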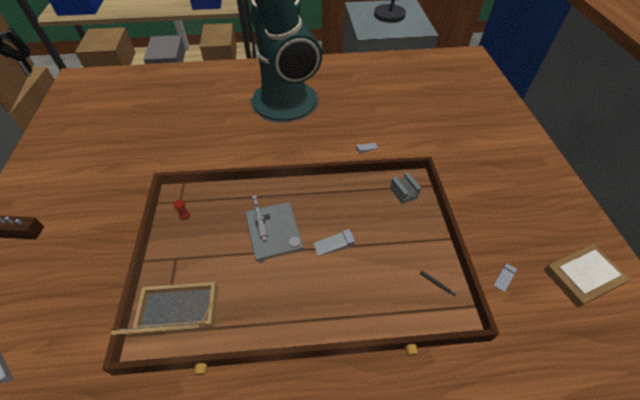

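View pics/side0.png

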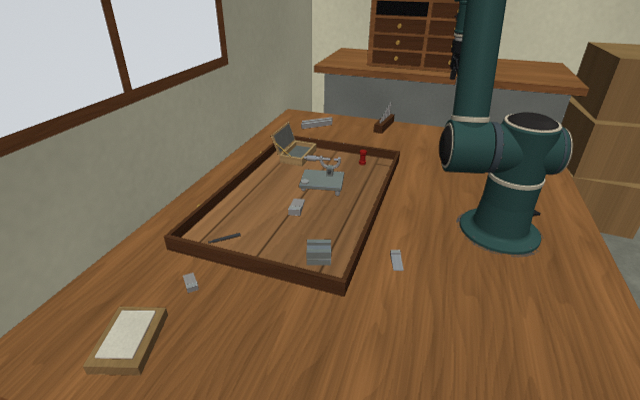

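Wedge candidates in the scene view are (335,242) in the drawer, which is the largest, (367,147) outside and small, and (506,278) outside and small. I choose (335,242). The stand is at (273,231) with its button at (294,242). Next I'll measure these and view one close crop.

```bash
cat > m.py <<'E'
from h import *
import sys
def rect(Q,name):
    (c,s,a)=cv2.minAreaRect((Q[:,:2]*1000).astype(np.float32)); print(name,len(Q),'c',np.round(c,1),'s',np.round(s,1),'a',round(a,1),'z',np.round(np.percentile(Q[:,2]*1000,[5,50,95]),1)); print(np.round(cv2.boxPoints((c,s,a))).tolist())
def clusters(P,im,lo,hi,box=None):
    m=((P[:,:,2]>lo)&(P[:,:,2]<hi)).astype(np.uint8)
    if box: m&=((P[:,:,0]>box[0])&(P[:,:,0]<box[1])&(P[:,:,1]>box[2])&(P[:,:,1]<box[3])).astype(np.uint8)
    n,l,st,ce=cv2.connectedComponentsWithStats(m)
    for i in range(1,n):
        if st[i,4]>40: print('px',ce[i].round()); rect(P[l==i],'z%.3f-%.3f'%(lo,hi))
E
python3 - <<'E'
from m import *
z=np.load('pics/scene0.npz'); P=z['P']; im=z['im']
for u,v in [(335,242),(294,242),(350,238),(273,231),(367,147),(506,278),(300,290),(158,178),(430,160),(490,330),(345,280)]: print((u,v),np.round(P[v,u]*1000,1))
clusters(P,im,.013,.2,(.25,.8,-.5,.5))
cv2.imwrite('pics/crop0.png',cv2.resize(im[190:270,235:375,::-1],None,fx=5,fy=5,interpolation=cv2.INTER_CUBIC))
E
```

```text
(335, 242) [582.2  91.1  21.7]
(294, 242) [590.5  -3.9  51.9]
(350, 238) [580.5 126.3  30.5]
(273, 231) [551.5 -50.2  45.3]
(367, 147) [257.7 231.2   4.8]
(506, 278) [707.1 461.7   5.1]
(300, 290) [6.877e+02 6.000e-01 1.080e+01]
(158, 178) [ 343.9 -346.    32.9]
(430, 160) [366.4 379.9  44.4]
(490, 330) [826.2 359.6  45.6]
(345, 280) [675.3 101.1  11.2]
px [245. 253.]
z0.013-0.200 10687 c [570.7   9.2] s [748.2 467.4] a 89.3 z [16.4 33.3 58.7]
[[333.0, -362.0], [800.0, -368.0], [809.0, 380.0], [341.0, 386.0]]
px [405. 188.]
z0.013-0.200 601 c [445.7 290.5] s [62.  53.3] a 18.0 z [17.2 39.  52. ]
[[408.0, 306.0], [424.0, 256.0], [483.0, 275.0], [467.0, 326.0]]
px [272. 231.]
z0.013-0.200 2493 c [546.  -51.2] s [137.8 109.8] a 10.2 z [ 43.7  46.9 107.9]
[[469.0, -9.0], [488.0, -117.0], [624.0, -93.0], [604.0, 15.0]]
px [181. 209.]
z0.013-0.200 201 c [ 460.2 -271.4] s [24.1 24.3] a 9.2 z [16.1 46.9 61.9]
[[446.0, -261.0], [450.0, -285.0], [474.0, -281.0], [470.0, -257.0]]
px [335. 242.]
z0.013-0.200 553 c [581.6  87.5] s [38.5 89.4] a 11.3 z [13.5 19.6 31.6]
[[554.0, 128.0], [571.0, 40.0], [609.0, 47.0], [592.0, 135.0]]
px [510. 268.]
z0.013-0.200 48 c [687.8 475.2] s [25.  14.3] a 55.3 z [13.4 14.5 16.6]
[[675.0, 469.0], [687.0, 461.0], [701.0, 481.0], [689.0, 490.0]]
px [436. 283.]
z0.013-0.200 160 c [707.3 298.1] s [85.1  9.9] a 43.5 z [14.2 17.3 20.3]
[[673.0, 272.0], [680.0, 265.0], [742.0, 324.0], [735.0, 331.0]]
```

View pics/crop0.png

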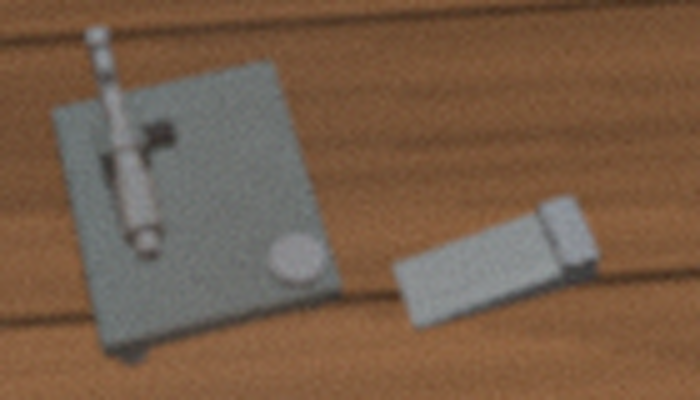

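The crop confirms the choice: the wedge's tip points left towards the button corner, with its heel block at the right. The 38x89 mm footprint and the heights agree. The short foot is at about (593,0) and the heel face at about (573,132). The fingers will travel shut.

>>> jog_arm([
  [-1,25,-30,0,0],
  [-1,25,-30,0,0],
  [-1,25,-30,0,0],
  [-1,25,-30,0,0],
  [-1,25,-30,0,0],
  [-1,25,-30,0,0],
  [-1,25,-30,0,0],
  [-1,25,-30,0,0],
  [-1,25,-30,0,0],
  [-1,25,-30,0,0],
], force=20)

```text
time: 0.98
tool_pos: [0.3396, -0.2946, 0.2311]
tcp_rot: [-3.114, -0.414, -0.0]
wrist_force: [1.0, 0.1, 0.2]
width: -0.002
grip_force: 0.0
```

>>> jog_arm([
  [-1,26,-30,0,0],
  [-1,26,-30,0,0],
  [-1,26,-30,0,0],
  [-1,26,-30,0,0],
  [-1,26,-30,0,0],
  [-1,26,-30,0,0],
  [-1,26,-30,0,0],
  [-1,26,-30,0,0],
  [-1,26,-30,0,0],
  [-1,26,-30,0,0],
])

```text
time: 1.82
tool_pos: [0.5121, 0.0632, 0.2312]
tcp_rot: [3.114, 0.415, 0.0]
wrist_force: [0.5, -0.5, -0.7]
width: 0.001
grip_force: 0.0
```

>>> jog_arm([
  [-1,26,-29,0,0],
  [-1,26,-29,0,0],
  [-1,26,-29,0,0],
  [-1,0,0,0,-7],
  [-1,0,0,0,-7],
  [-1,0,0,0,-7],
  [-1,0,0,0,-7],
  [-1,0,0,0,-7],
  [-1,0,0,0,-7],
  [-1,0,0,0,-7],
])

```text
time: 2.65
tool_pos: [0.564, 0.1655, 0.2308]
tcp_rot: [-2.656, -1.677, 0.001]
wrist_force: [-0.3, 0.3, -0.5]
width: 0.005
grip_force: 0.0
```

>>> jog_arm([
  [-1,0,0,0,-7],
  [-1,0,0,0,-7],
  [-1,0,0,0,-7],
  [-1,0,0,0,-7],
  [-1,0,0,0,-7],
  [-1,0,0,0,-2],
  [-1,0,0,0,0],
  [-1,0,0,0,0],
])

```text
time: 3.32
tool_pos: [0.5641, 0.1654, 0.2309]
tcp_rot: [-1.996, -2.426, 0.001]
wrist_force: [-0.7, 0.3, 1.3]
width: 0.002
grip_force: 0.0
```

```bash
python3 - <<'E'
from m import *
im,d,P=shot('wrist','w1')
clusters(P,im,.0135,.034,(.5,.66,.02,.16)); clusters(P,im,.04,.2,(.45,.65,-.15,.03)); clusters(P,im,.047,.06,(.56,.62,-.03,.02))
clusters(P,im,.0275,.036,(.5,.66,.02,.16))
E
```

```text
px [324. 216.]
z0.013-0.034 1334 c [577.2  98. ] s [35.7 73.4] a 11.6 z [18.3 23.4 32.8]
[[552.0, 130.0], [567.0, 58.0], [602.0, 66.0], [587.0, 138.0]]
px [323. 330.]
z0.040-0.200 225 c [605.  -48.2] s [15.6 46.8] a 4.2 z [46.2 47.4 48.4]
[[595.0, -26.0], [599.0, -72.0], [614.0, -71.0], [611.0, -24.0]]
px [237. 325.]
z0.040-0.200 62 c [485.1 -68.5] s [23.2  9.6] a 56.4 z [46.9 47.9 49. ]
[[475.0, -76.0], [483.0, -81.0], [496.0, -62.0], [488.0, -56.0]]
px [324. 205.]
z0.028-0.036 453 c [571.9 124.8] s [35.2 17.6] a 10.6 z [30.5 32.  33.2]
[[553.0, 130.0], [556.0, 113.0], [591.0, 119.0], [588.0, 137.0]]
```

View pics/w1.png

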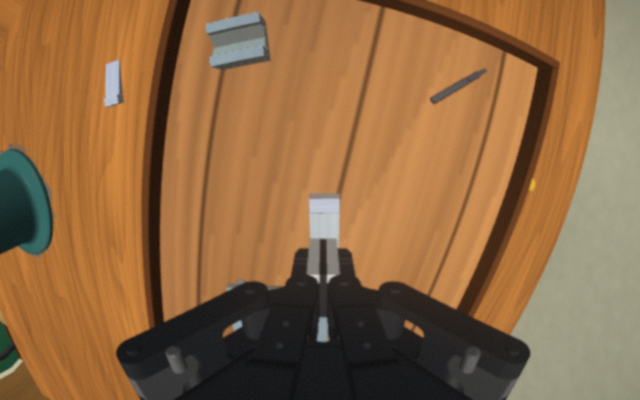

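The wrist view shows the heel block at (324,203), with the heel face centre at about (571,133), in line with the tool. The fingers are 33 mm behind it. Next I descend.

>>> jog_arm([
  [-1,0,0,35,0],
  [-1,0,0,35,0],
  [-1,0,0,35,0],
  [-1,0,0,35,0],
  [-1,0,0,30,0],
  [-1,0,0,22,0],
  [-1,0,0,12,0],
  [-1,0,0,8,0],
  [-1,0,0,0,0],
  [-1,0,0,0,0],
])

```text
time: 4.2
tool_pos: [0.5652, 0.1657, 0.0201]
tcp_rot: [1.995, 2.426, 0.002]
wrist_force: [0.1, -1.1, 0.1]
width: 0.002
grip_force: 0.0
```

>>> jog_arm([
  [-1,-4,0,0,0],
  [-1,-4,0,0,0],
  [-1,-4,0,0,0],
  [-1,-3,0,0,0],
  [-1,-3,0,0,0],
  [-1,-3,0,0,0],
  [-1,-3,0,0,0],
  [-1,-3,0,0,0],
  [-1,-3,0,0,0],
])

```text
time: 4.95
tool_pos: [0.5704, 0.1362, 0.0195]
tcp_rot: [-1.995, -2.427, -0.001]
wrist_force: [-0.1, 1.9, 1.8]
width: -0.001
grip_force: 1.2
```

>>> jog_arm([
  [-1,-3,0,0,0],
  [-1,-3,0,0,0],
  [-1,-3,0,0,0],
  [-1,-3,0,0,0],
  [-1,-3,0,0,0],
  [-1,-3,0,0,0],
  [-1,-3,0,0,0],
  [-1,-2,0,0,0],
  [-1,-1,0,0,0],
  [-1,0,0,0,0],
])

```text
time: 5.78
tool_pos: [0.5749, 0.112, 0.0192]
tcp_rot: [1.995, 2.427, -0.0]
wrist_force: [0.1, 1.1, 1.0]
width: -0.006
grip_force: 0.2
```

```bash
python3 - <<'E'
from m import *
print(bot.read_state()['wrist_force'],bot.read_state()['tool_pos'])
im,d,P=shot('scene','s2')
clusters(P,im,.0135,.036,(.53,.66,.02,.16)); clusters(P,im,.04,.2,(.45,.65,-.15,.03))
im,d,P=shot('side','d2')
cv2.imwrite('pics/two.png',np.vstack([cv2.resize(np.load('pics/s2.npz')['im'][190:270,235:375,::-1],(525,300)),cv2.resize(im[140:220,270:410,::-1],(525,300))]))
E
```

```text
[0.1331761  1.14658291 0.99024189] [0.57485881 0.11201877 0.01919475]
px [324. 245.]
z0.013-0.036 550 c [585.6  62.9] s [38.6 93. ] a 11.4 z [14.4 20.7 31.9]
[[557.0, 105.0], [576.0, 13.0], [614.0, 21.0], [595.0, 112.0]]
px [272. 230.]
z0.040-0.200 2425 c [546.  -51.2] s [137.  110.1] a 10.5 z [ 44.3  46.9 108.5]
[[469.0, -10.0], [489.0, -118.0], [623.0, -93.0], [603.0, 15.0]]
```

View pics/two.png

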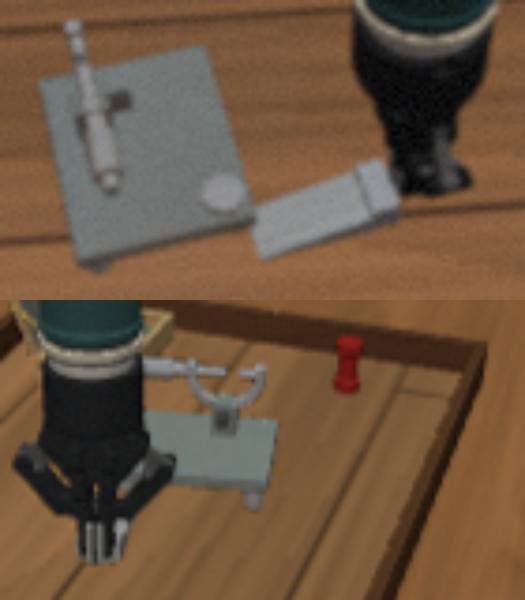

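The scene crop shows the wedge sliding straight, with its tip at the plate's edge near the button and the stand unmoved. About 52 mm remain.

>>> jog_arm([
  [-1,-3,0,0,0],
  [-1,-3,0,0,0],
  [-1,-3,0,0,0],
  [-1,-3,0,0,0],
  [-1,-3,0,0,0],
  [-1,-3,0,0,0],
  [-1,-3,0,0,0],
  [-1,-3,0,0,0],
  [-1,-3,0,0,0],
  [-1,-3,0,0,0],
])

```text
time: 6.72
tool_pos: [0.5807, 0.0827, 0.0193]
tcp_rot: [-1.995, -2.427, 0.0]
wrist_force: [-0.5, 1.1, -0.4]
width: 0.004
grip_force: 0.4
```

>>> jog_arm([
  [-1,-2,0,0,0],
  [-1,-2,0,0,0],
  [-1,-2,0,0,0],
  [-1,-2,0,0,0],
  [-1,-1,0,0,0],
  [-1,0,0,0,0],
])

```text
time: 7.22
tool_pos: [0.5825, 0.0739, 0.0194]
tcp_rot: [1.994, 2.427, -0.0]
wrist_force: [0.2, 0.1, -0.5]
width: 0.002
grip_force: 0.0
```

>>> jog_arm([
  [-1,-1,0,0,0],
  [-1,-1,0,0,0],
  [-1,-1,0,0,0],
  [-1,0,0,0,0],
])

```text
time: 7.55
tool_pos: [0.5831, 0.0712, 0.0194]
tcp_rot: [1.995, 2.427, 0.0]
wrist_force: [0.6, 0.9, 0.1]
width: 0.002
grip_force: 0.4
```

>>> jog_arm([
  [-1,-1,0,0,0],
  [-1,-1,0,0,0],
  [-1,-1,0,0,0],
  [-1,-1,0,0,0],
  [-1,0,0,0,0],
])

```text
time: 7.97
tool_pos: [0.5837, 0.0677, 0.0194]
tcp_rot: [-1.995, -2.426, -0.001]
wrist_force: [-1.2, 4.5, 1.6]
width: -0.004
grip_force: 2.3
```

>>> jog_arm([
  [-1,-1,0,0,0],
  [-1,-1,0,0,0],
  [-1,0,0,0,0],
])

```text
time: 8.22
tool_pos: [0.5841, 0.0662, 0.0194]
tcp_rot: [-1.995, -2.426, -0.001]
wrist_force: [-1.5, 5.6, 1.7]
width: 0.0
grip_force: 3.1
```

```bash
cat > chk.py <<'E'
from m import *
import sys
s=bot.read_state(); print(s['wrist_force'].round(2),s['tool_pos'].round(4))
im,d,P=shot('scene',sys.argv[1])
clusters(P,im,.0135,.036,(.53,.66,.02,.16)); clusters(P,im,.04,.2,(.45,.65,-.15,.03))
cv2.imwrite(f'pics/{sys.argv[1]}c.png',cv2.resize(im[190:270,235:375,::-1],None,fx=5,fy=5))
E
python3 chk.py s3
```

```text
[-1.47  5.62  1.7 ] [0.5841 0.0662 0.0194]
px [313. 248.]
z0.013-0.036 266 c [591.4  39.3] s [37.3 44.8] a 9.7 z [17.1 25.1 32.7]
[[569.0, 58.0], [577.0, 14.0], [614.0, 20.0], [606.0, 65.0]]
px [272. 230.]
z0.040-0.200 2421 c [546.  -51.4] s [137.9 109.9] a 10.3 z [ 44.4  47.  108.3]
[[468.0, -10.0], [488.0, -118.0], [624.0, -93.0], [604.0, 15.0]]
```

>>> jog_arm([
  [-1,-0.5,0,0,0],
  [-1,-0.5,0,0,0],
  [-1,0,0,0,0],
  [-1,0,0,0,0],
])

```text
time: 8.6
tool_pos: [0.5842, 0.0656, 0.0194]
tcp_rot: [-1.994, -2.426, -0.002]
wrist_force: [-1.9, 7.8, 1.3]
width: -0.002
grip_force: 3.7
```

```bash
python3 chk.py s4
```

```text
[-1.88  7.79  1.3 ] [0.5842 0.0656 0.0194]
px [313. 248.]
z0.013-0.036 261 c [591.3  38.5] s [39.1 42.3] a 8.0 z [17.8 25.9 33. ]
[[569.0, 57.0], [575.0, 15.0], [614.0, 20.0], [608.0, 62.0]]
px [272. 230.]
z0.040-0.200 2423 c [545.9 -51.7] s [137.5 110.1] a 10.0 z [ 44.5  47.2 108.5]
[[469.0, -9.0], [488.0, -118.0], [623.0, -94.0], [604.0, 14.0]]
px [307. 209.]
z0.040-0.200 41 c [592.9  28.2] s [18.   2.8] a 9.2 z [155.1 175.4 192.5]
[[584.0, 28.0], [584.0, 25.0], [602.0, 28.0], [602.0, 31.0]]
```

View pics/s4c.png

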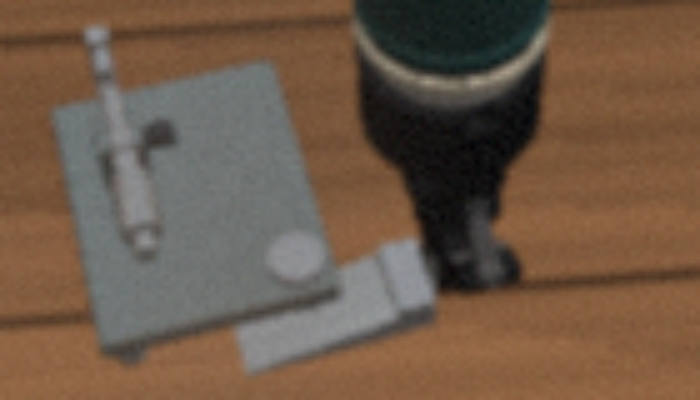

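The wedge heel is square to the fingers and the push rose to 8 N. The stand has not moved and the tip shows under the plate at crop (250,370). Backing off, then going above the button.

>>> jog_arm([
  [-1,2,0,0,0],
  [-1,5,0,0,0],
  [-1,10,0,0,0],
  [-1,10,0,0,0],
  [-1,5,0,-15,0],
  [-1,0,0,-35,0],
  [-1,0,0,-35,0],
  [-1,0,0,-15,0],
  [-1,0,0,0,0],
])

```text
time: 9.4
tool_pos: [0.5818, 0.0971, 0.1248]
tcp_rot: [1.989, 2.423, 0.011]
wrist_force: [0.0, 0.7, 0.4]
width: -0.0
grip_force: 0.0
```

```bash
python3 chk.py s5; python3 - <<'E'
from m import *
z=np.load('pics/s5.npz'); P=z['P']; im=z['im'].astype(int)
m=(P[:,:,2]>.0495)&(P[:,:,2]<.06)&(abs(P[:,:,0]-.59)<.03)&(abs(P[:,:,1]+.004)<.03)
m2=np.zeros((400,640),np.uint8); m2[230:255,280:310]=(im[230:255,280:310].mean(2)>150)
print(m.sum(),P[m].mean(0)); print(np.round(P[242,294]*1000,1)); 
s=bot.read_state(); R=cv2.Rodrigues(s['tcp_rot'])[0]; print(R.T@(np.array([.5895,-.0045,.060])-s['tool_pos'])*1000)
c=cal('scene')
for p in [(.5895,-.0045,.054)]: print(cv2.projectPoints(np.array([p]),c['rvec'],c['tvec'],np.array([[c['f'],0,c['cx']],[0,c['f'],c['cy']],[0,0,1]]),None)[0])
E
```

```text
[0.02 0.66 0.41] [0.5818 0.0971 0.1248]
px [313. 248.]
z0.013-0.036 250 c [592.1  35.4] s [37.4 37. ] a 9.9 z [18.1 25.  32.8]
[[571.0, 50.0], [577.0, 14.0], [614.0, 20.0], [607.0, 57.0]]
px [272. 230.]
z0.040-0.200 2422 c [545.2 -51.7] s [137.7 109.9] a 10.1 z [ 44.4  47.1 108.5]
[[468.0, -10.0], [487.0, -118.0], [623.0, -94.0], [603.0, 15.0]]
98 [ 0.58922801 -0.0054262   0.05286267]
[592.5  -3.8  55. ]
[-101.06680158  -10.8734478    62.21408202]
[[[293.629804   241.13669459]]]
```

>>> jog_arm([
  [-1,-25,-3,0,0],
  [-1,-25,-3,0,0],
  [-1,-25,-3,0,0],
  [-1,-25,-2,0,0],
  [-1,0,0,20,0],
  [-1,0,0,20,0],
  [-1,0,0,12,0],
  [-1,0,0,5,0],
  [-1,0,0,0,0],
  [-1,0,0,0,0],
])

```text
time: 10.28
tool_pos: [0.5863, -0.004, 0.0617]
tcp_rot: [-1.993, -2.427, 0.001]
wrist_force: [1.2, 0.2, 0.8]
width: -0.002
grip_force: 0.0
```

>>> jog_arm([
  [-1,0,3,0,0],
  [-1,0,0,2,0],
  [-1,0,0,2,0],
  [-1,0,0,1,0],
  [-1,0,0,1,0],
  [-1,0,0,0,0],
  [-1,0,0,0,0],
])

```text
time: 10.87
tool_pos: [0.5895, -0.0039, 0.0563]
tcp_rot: [-1.995, -2.427, 0.0]
wrist_force: [-0.9, -0.4, 0.3]
width: -0.003
grip_force: 0.0
```

>>> jog_arm([
  [-1,0,0,0.5,0],
  [-1,0,0,0.5,0],
  [-1,0,0,0,0],
  [-1,0,0,0,0],
])

```text
time: 11.2
tool_pos: [0.5896, -0.0038, 0.0553]
tcp_rot: [-1.995, -2.427, 0.0]
wrist_force: [-0.1, 0.5, -0.7]
width: 0.003
grip_force: 0.0
```

>>> jog_arm([
  [-1,0,0,0.5,0],
  [-1,0,0,0,0],
  [-1,0,0,0,0],
])

```text
time: 11.45
tool_pos: [0.5896, -0.0038, 0.0547]
tcp_rot: [-1.995, -2.427, 0.0]
wrist_force: [-0.2, -0.9, -0.9]
width: -0.0
grip_force: 0.0
```

>>> jog_arm([
  [-1,0,0,0.5,0],
  [-1,0,0,0.5,0],
  [-1,0,0,0,0],
  [-1,0,0,0,0],
])

```text
time: 11.78
tool_pos: [0.5897, -0.0039, 0.0539]
tcp_rot: [1.995, 2.427, 0.0]
wrist_force: [1.3, 0.1, 0.8]
width: -0.002
grip_force: 0.4
```

>>> jog_arm([
  [-1,0,0,0.5,0],
  [-1,0,0,0,0],
  [-1,0,0,0,0],
])

```text
time: 12.03
tool_pos: [0.5898, -0.0038, 0.0538]
tcp_rot: [1.995, 2.427, 0.0]
wrist_force: [-1.2, 0.9, 4.4]
width: -0.0
grip_force: 2.4
```

>>> jog_arm([
  [-1,0,0,0.4,0],
  [-1,0,0,0,0],
  [-1,0,0,0,0],
  [-1,0,0,0,0],
  [-1,0,0,0,0],
  [-1,0,0,0,0],
  [-1,0,0,0,0],
])

```text
time: 12.62
tool_pos: [0.5898, -0.0038, 0.0537]
tcp_rot: [1.995, 2.427, 0.0]
wrist_force: [-2.6, 0.3, 7.2]
width: 0.002
grip_force: 3.5
```

The stand holds 7 N at the button without giving: the tip sank 0.1 mm, and z stayed at 53.7 mm. Retreating upward and then clear.

>>> jog_arm([
  [-1,0,0,-2,0],
  [-1,0,0,-5,0],
  [-1,0,0,-20,0],
  [-1,0,0,-30,0],
  [-1,0,0,-30,0],
  [-1,30,0,-20,0],
  [-1,35,0,0,0],
  [-1,35,0,0,0],
  [-1,35,0,0,0],
  [-1,0,0,0,0],
])

```text
time: 13.45
tool_pos: [0.5622, 0.1338, 0.1602]
tcp_rot: [-1.989, -2.429, -0.003]
wrist_force: [0.8, -0.2, -0.4]
width: 0.001
grip_force: 0.0
```

```bash
python3 chk.py s6
```

```text
[ 0.76 -0.2  -0.38] [0.5622 0.1338 0.1602]
px [313. 248.]
z0.013-0.036 255 c [592.2  35.6] s [37.4 37. ] a 8.9 z [16.5 25.  32.6]
[[571.0, 51.0], [577.0, 14.0], [614.0, 20.0], [608.0, 57.0]]
px [272. 230.]
z0.040-0.200 2429 c [545.9 -51.5] s [137.4 110. ] a 10.3 z [ 44.6  47.1 108.3]
[[468.0, -10.0], [488.0, -118.0], [623.0, -93.0], [604.0, 15.0]]
```

View pics/s6c.png

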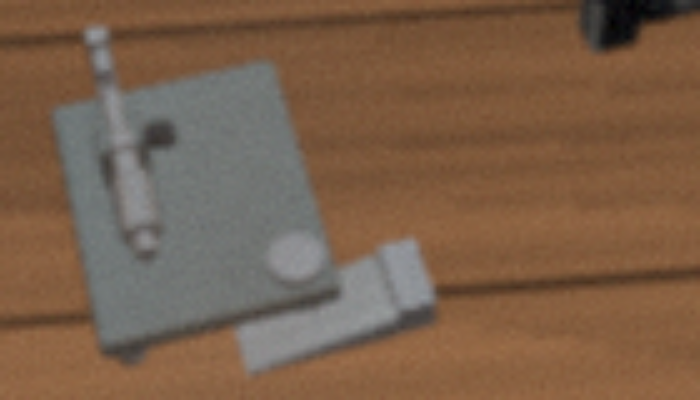

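The stand is where it began, within 1 mm. The wedge sits under the short foot, with its heel at crop (405,275), and the arm is clear. Handing in.

```bash
python3 -c "
from workcell import bot
print(bot.finish_job())"
```

```text
the job is handed in; nothing more can be done
None
```

I pushed the wedge in under the short foot until it bore (about 8 N), the button then held about 7 N with no visible give, the stand stayed within about 1 mm of its start, and the job is handed in with the arm clear.

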